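# Seat the ring holder and hold the sprung loupe over it

## Task

Put the blue ring holder onto the two brass pegs of the inspection stand, lowering it in the grip (not dropping it) until it sits fully home, and let go of it. Then swing the sprung loupe arm round over the ring until it reaches its stop, and finish while still holding it there against its spring, so that the goldsmith can look: do not let go at the end. Leave the jar, the steel block and the pliers where they are.

Things in the scene. Friction and masses are not known exactly. Their poses are not given: they have to be found in the camera images.
- ring_holder: Loose blue plastic block, about 220 g, 40 mm along its x, 70 along its y, 36 tall, with a gold ring upright on the middle of its top (to 63 mm). Two vertical through holes, 11 mm across, lie 22 mm either side of its centre along y. Origin: centre of the underside, z up. Either way round fits. Starts upright on the table; can be gripped across its 40 mm width.
- seat (a point): Top centre of the stand's aluminium pedestal (30 mm in x, 68 in y, top 22 mm above the table). Two brass pegs stand 22 mm either side of it along its y: 8 mm thick, 16 mm tall, the last 4 mm tapered. The seated holder has its origin here and its y along this y (same or opposite).
- stand: Inspection stand, fixed, place and yaw vary. Origin on the table under the seat, axes as the seat's. Dark plate 10 mm thick, x -50 to 50, y -60 to 165 mm. Blue pivot column of the loupe arm at y +130 mm (32 mm thick, 97 tall); steel stop post at x -12.5, y +82 mm (13 mm thick at its rubber top, 114 tall).
- loupe: Sprung aluminium loupe arm on the pivot column, turns about a vertical axis. Origin on that axis, 97 mm above the table; x along the arm, z up. Bar 14 mm wide, from 5 to 15 mm above the origin; lens in a black rim, 63 mm across, centred 130 mm out; red handle 215 mm out. At the stop its x is along the seat's -y, lens above the seat; parked it is 1.2 rad aside, to the seat's +x side.
- loupe_handle (a point): Middle of the red handle near the arm's free end: an upright round post 16 mm thick, from 112 to 162 mm above the table; this point is 137 mm above the table and 215 mm from the pivot axis.
- loupe_pivot (a joint): Turn of the loupe arm in rad: 0 parked, growing clockwise seen from above, 1.2 at the stop over the seat. A spring pushes it back to 0: at the handle about 2.2 N at 0, growing evenly to about 5.6 N at 1.2. Let go, it swings back to 0.
- bench_block: Bystander: loose bright steel block 50 x 50 x 22 mm; origin centre of the underside.
- jar: Bystander: loose amber glass jar with a steel cap, 48 mm across, 55 mm tall; origin centre of the underside.
- pliers: Bystander: loose red-handled pliers lying flat, about 170 mm long along their x, 46 mm wide, 12 mm high; origin on the table, between the handles.

How it is judged:
On the way, in this order (a step that is already met when the one before it is completed fails the run):
1. the holder is lowered onto the pegs while gripped (horizontal distance between ring_holder and seat below 0.006 m and z of ring_holder in the frame of seat below 0.014 m and contact force between ring_holder and the fingers above 0.5 N).
2. the holder sits fully home on the pegs and is let go, with the loupe arm still swung clear (horizontal distance between ring_holder and seat below 0.004 m and z of ring_holder in the frame of seat between -0.002 and 0.002 m and angle between the y axis of ring_holder and the y axis of seat, either way round below 0.1 rad and angle between ring_holder's own z axis and vertical below 0.05 rad and contact force between ring_holder and the fingers below 0.2 N and contact force between ring_holder and the arm below 0.2 N and value of joint loupe_pivot below 0.6 rad), for 0.2 s.
3. the loupe arm is held at its stop over the seated holder (horizontal distance between ring_holder and seat below 0.004 m and z of ring_holder in the frame of seat between -0.002 and 0.002 m and angle between the y axis of ring_holder and the y axis of seat, either way round below 0.1 rad and angle between ring_holder's own z axis and vertical below 0.05 rad and contact force between ring_holder and the fingers below 0.2 N and contact force between ring_holder and the arm below 0.2 N and value of joint loupe_pivot above 1.14 rad and contact force between any of the fingers, the arm and loupe above 2 N and contact force between loupe and bench_block below 0.1 N and contact force between loupe and jar below 0.1 N and contact force between loupe and pliers below 0.1 N and contact force between loupe and ring_holder below 0.1 N), for 0.3 s.
At the end, for the whole second after the job is handed in: Holder on the pegs (within 4 mm and 0.1 rad, fully down to 2 mm, upright to 0.05 rad), untouched by the robot and at rest; loupe arm still, at its stop (joint above 1.14 rad), held by the robot (over 2 N), no loose thing touching it (all of step 3 and velocity of joint loupe_pivot between -0.05 and 0.05 rad/s and linear speed of ring_holder below 0.02 m/s); the arm keeps its last pose, push and grip.
It fails at once if the bystander bench block moved more than 25 mm (distance of bench_block from where it was at the start of the episode above 0.025 m).
It fails at once if the bystander jar moved more than 25 mm (distance of jar from where it was at the start of the episode above 0.025 m).
It fails at once if the bystander pliers moved more than 25 mm (distance of pliers from where it was at the start of the episode above 0.025 m).
It also fails if it takes over 72 s, if anything falls off the work surface, if the arm or the gripper's body presses on something with over 40 N, if the wrist force passes 120 N, or if a joint passes its speed limit or range.

## Robot

A 6-joint arm with a two-finger parallel gripper is mounted at the origin on the work surface. World frame = base frame: x ahead of the robot, y to its left, z up, the work surface at z = 0. Lengths are in m, angles in rad, forces in N, time in s.
With the tool pointing down it reaches from about 0.325 to 0.75 m from the base axis. Payload 7.6 kg.
Tool frame: the origin (TCP) lies midway between the tips of the shut fingers; the grasp point (between the pads) lies 19 mm behind it; y points along the fingers, x is the direction in which the jaws open and shut, and the axes are right-handed (so a half turn about y gives the same grasp; the last joint's range is limited). The gripper opens to 85 mm and grips with 20 to 120 N. Pads are 22 mm wide; open, the fingers measure 114 mm over their backs; the gripper's body (76 mm by 85 mm) begins 54 mm behind the grasp point. The pads swing forward as they close: fully open they stand 13 mm farther back than shut.
Start: joints at [-0.07, 0.052, 1.401, -0, 1.689, -0.07], TCP at [0.525, 0, 0.207] pointing down, gripper open.
Joint ranges: [-2.9, 2.9], [-0.91, 2.17], [0.12, 2.37], [-1.06, 4.2], [0.26, 2.73], [-2.93, 2.93]. Speed limits (rad/s): [2.57, 2.57, 3.01, 3.14, 3.14, 3.14].

## Interface

Orientations are given as a unit quaternion [x, y, z, w].
In Python, from cell import move_pose, line_to, move_joints, let_go, grasp, pause, inverse_kinematics, get_obs, read_camera, PlanningError, close_job gives the robot as it stands. Calls block until the motion is done:
- move_pose(position, orientation): joint-space move of the TCP to a pose.
- line_to(position, frame=None, speed=0.15): straight line of the TCP; frame=None keeps the orientation; speed is the mean speed in m/s.
- move_joints(angles): joint-space move.
- let_go() and grasp(): open the fingers fully, or close them until they stop; the grip force is fixed at half the most.
- pause(seconds).
- inverse_kinematics(position, orientation): joint angles nearest the present ones, or None.
- get_obs(): the state.
- read_camera(name): name is "scene" or "side" or "wrist"; returns a dict with "img" (384x512x3 uint8, blue, green, red), "fx", "fy", "cx", "cy" (pixels), "distortion" ([k1, k2, p1, p2, k3] as OpenCV has them; the pictures are not rectified), "camera_from_world" (4x4, takes a point from world to camera coordinates). Camera axes: x right, y up, looking along -z (the intrinsics and any distortion apply to the point x, -y, -z); pixel columns grow to the right and rows downward; lengths in m; the calibration is good to about 2 mm. A picture is of the moment at which its call begins. There is no depth.
A pose or a line that the arm cannot do raises PlanningError and nothing moves.
- close_job(): hands the job in, once; it reports no verdict.
The state is a dict: "t": time; "joint_positions": joint angles; "qvel": joint speeds; "joint_efforts": joint torques, N m; "tool_pos": TCP position; "ee_rot": TCP orientation; "force": force on the tool from outside, world axes, zero at the start; "torque": the same for the moment, N m; "width": opening from 0.0 (shut) to 1.0 (fully open).
Only numpy, scipy, OpenCV 4.12 (cv2) and the standard library are available. Lean on these libraries where they do the work, as an engineer would, in place of code of your own. Each camera call takes 0.05 s, during which the arm holds its last target.

## Working session

There is one attempt and no reset: what is moved stays moved. The work goes in short steps, each a Python script; the robot and the scene stay as the last script left them, time stands still between calls to the robot, and variables do not carry over. Pictures are saved under pics/ and viewed, and the job is handed in when it is done.

```bash
ls; mkdir -p pics; python3 - <<'E'
from cell import *
import cv2,numpy as np
o=get_obs();print(o)
for n in ["scene","side","wrist"]:
    r=read_camera(n);cv2.imwrite(f"pics/{n}0.png",r["img"])
    print(n,r["fx"],r["fy"],r["cx"],r["cy"],r["distortion"]);print(np.round(r["camera_from_world"],4))
E
```

```text
pics
{'t': 0.0, 'joint_positions': array([-7.03204570e-02,  5.28305987e-02,  1.40173673e+00,  4.17918182e-06,
        1.68862863e+00, -7.02946405e-02]), 'qvel': array([ 0.0022826 , -0.00195453,  0.00080385,  0.00030069,  0.00025928,
       -0.00041127]), 'joint_efforts': array([ 8.02730119e-04, -3.81666934e+01, -3.60182977e+01,  8.43031398e-05,
        6.19437444e-03, -2.66336252e-05]), 'tool_pos': array([5.24648257e-01, 3.82538816e-05, 2.05769640e-01]), 'ee_rot': array([-7.07065269e-01,  5.74305698e-04,  5.56395774e-04,  7.07147839e-01]), 'force': array([-0.70483929, -0.12981887, -0.25843249]), 'torque': array([0.00563319, 0.00191629, 0.0096851 ]), 'width': 1.0050600990768805}
scene 390.9123704420872 390.9123704420872 256.0536576022282 195.38788032530493 [-0.00193574  0.          0.          0.          0.        ]
[[ 0.5647  0.8251  0.0167 -0.2331]
 [-0.5574  0.3664  0.7451  0.2619]
 [ 0.6086 -0.4301  0.6668 -1.2728]
 [ 0.      0.      0.      1.    ]]
side 412.57789680405676 412.57789680405676 254.03659400618352 194.4510996906364 [-0.03131272  0.          0.          0.          0.        ]
[[ 0.7718 -0.6359 -0.0086 -0.4865]
 [ 0.4467  0.5324  0.7191 -0.2655]
 [-0.4527 -0.5588  0.6949 -1.0664]
 [ 0.      0.      0.      1.    ]]
wrist 266.06462714965704 266.06462714965704 257.70934249279316 191.43261847379864 [-0.01882729  0.          0.          0.          0.        ]
[[ 1.000e+00 -1.500e-03 -2.000e-04 -5.235e-01]
 [ 1.300e-03  9.544e-01 -2.985e-01  3.890e-02]
 [ 7.000e-04  2.985e-01  9.544e-01 -3.794e-01]
 [ 0.000e+00  0.000e+00  0.000e+00  1.000e+00]]
```

View pics/scene0.png

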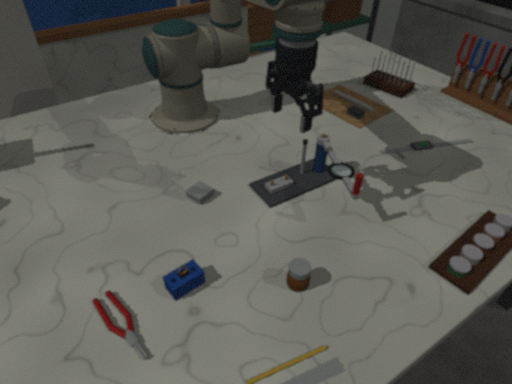

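View pics/side0.png

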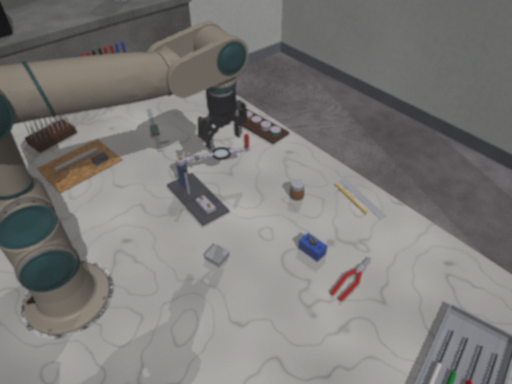

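View pics/wrist0.png

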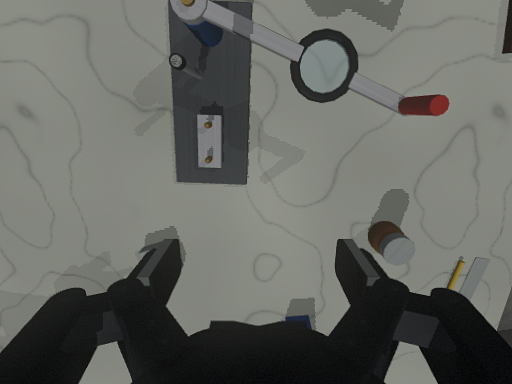

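```bash
cat > h.py <<'E'
import cv2,numpy as np
from cell import *
from scipy.spatial.transform import Rotation as R
from scipy.optimize import least_squares
def cam(n,name=None):
    r=read_camera(n)
    if name: 
        cv2.imwrite(f"pics/{name}.png",r["img"]); np.save(f"pics/{name}.npy",{k:v for k,v in r.items()},allow_pickle=True)
    return r
def K(r): return np.array([[r["fx"],0,r["cx"]],[0,r["fy"],r["cy"]],[0,0,1.]])
def proj(r,P):
    P=np.atleast_2d(P).astype(float);T=np.array(r["camera_from_world"])
    c=(P@T[:3,:3].T+T[:3,3])*[1,-1,-1]
    return cv2.projectPoints(c,np.zeros(3),np.zeros(3),K(r),np.array(r["distortion"]))[0][:,0]
def unproj(r,uv,z):
    n=cv2.undistortPoints(np.array([[uv]],float),K(r),np.array(r["distortion"]))[0,0]
    T=np.array(r["camera_from_world"]);d=T[:3,:3].T@np.array([n[0],-n[1],-1]);o=-T[:3,:3].T@T[:3,3]
    return o+d*(z-o[2])/d[2]
def crop(r,x0,y0,x1,y1,s,name): cv2.imwrite(f"pics/{name}.png",cv2.resize(r["img"][y0:y1,x0:x1],None,fx=s,fy=s,interpolation=cv2.INTER_CUBIC))
def quat(yaw): # tool down, jaw x axis at yaw
    x=np.array([np.cos(yaw),np.sin(yaw),0]);y=np.array([0,0,-1.]);z=np.cross(x,y)
    return R.from_matrix(np.column_stack([x,y,z])).as_quat()
def load(name): return np.load(f"pics/{name}.npy",allow_pickle=True).item()
E
python3 - <<'E'
from h import *
for n in ["scene","side","wrist"]: 
    r=cam(n,n+"1")
    if n=="wrist":
        crop(r,160,0,460,195,2.6,"w1c")
        for nm,uv,z in [("pegA",(208,125),.038),("pegB",(209,159),.038),("post",(177,60),.114),("handle",(440,104),.162),("jar",(398,250),.055)]: print(nm,unproj(r,uv,z))
    if n=="scene":
        print("holder",unproj(r,(184,280),.02),"jar",unproj(r,(299,275),.03),"pl",unproj(r,(122,322),.0),"block",unproj(r,(200,192),.011))
        crop(r,80,240,220,360,5,"s1c")
    if n=="side":
        print("holder",unproj(r,(312,246),.02),"jar",unproj(r,(297,190),.03),unproj(r,(350,278),.0),unproj(r,(216,254),.011))
E
```

```text
holder [ 0.59825181 -0.29866441  0.02      ] jar [ 0.71962574 -0.10828327  0.03      ] pl [ 0.60507002 -0.43066825  0.        ] block [ 0.37495344 -0.14382652  0.011     ]
holder [ 0.59496379 -0.29872171  0.02      ] jar [ 0.7132211  -0.11364618  0.03      ] [ 0.60789261 -0.43113641  0.        ] [ 0.37545106 -0.14282867  0.011     ]
pegA [0.46278297 0.05589332 0.038     ]
pegB [0.46169592 0.01367251 0.038     ]
post [0.45197385 0.11691183 0.114     ]
handle [0.66332946 0.07886301 0.162     ]
jar [ 0.71424999 -0.1081476   0.055     ]
```

View pics/w1c.png

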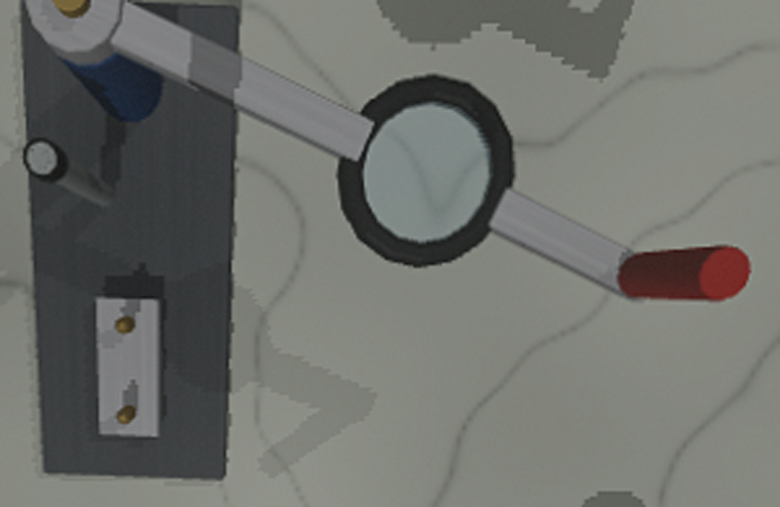

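View pics/s1c.png

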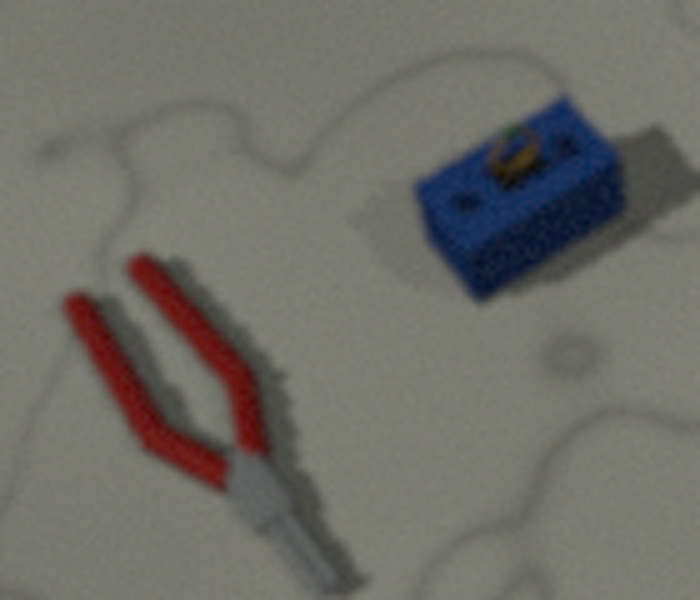

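```bash
python3 - <<'E'
from h import *
r=load("scene1")
a=[unproj(r,(80+u/5,240+v/5),.036)[:2] for u,v in [(415,187),(565,97),(622,165),(475,250)]]
a+=[unproj(r,(80+u/5,240+v/5),.036)[:2] for u,v in [(466,202),(567,145)]]
print(np.round(a,4)); d=a[5]-a[4];print(np.arctan2(d[1],d[0]),np.linalg.norm(d),(a[4]+a[5])/2)
move_pose([0.45,-0.30,0.27],quat(-np.pi/2))
print(get_obs()["joint_positions"],get_obs()["t"])
cam("wrist","w2")
E
```

```text
[[ 0.5819 -0.3332]
 [ 0.5746 -0.265 ]
 [ 0.6168 -0.2621]
 [ 0.6207 -0.3266]
 [ 0.5991 -0.32  ]
 [ 0.5963 -0.2754]]
1.6319795501581884 0.04467662850973571 [ 0.59771325 -0.29771709]
[-6.55015207e-01  9.18366992e-02  1.23463577e+00  3.27690193e-04
  1.81560043e+00  9.13579800e-01] 1.5
```

View pics/w2.png

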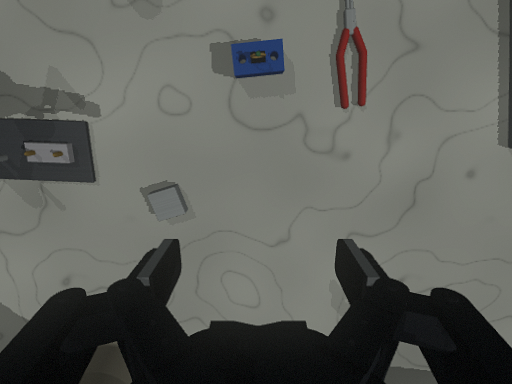

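```bash
python3 - <<'E'
from h import *
move_pose([0.49,-0.30,0.17],quat(-np.pi/2))
r=cam("wrist","w3");p=proj(r,[.598,-.298,.036])[0];print(p)
x,y=map(int,p);x0=x-75;y0=max(0,y-50);print(x0,y0);crop(r,x0,y0,x0+150,y0+110,5,"w3c")
E
```

```text
[255.3673878   76.43379464]
180 26
```

View pics/w3c.png

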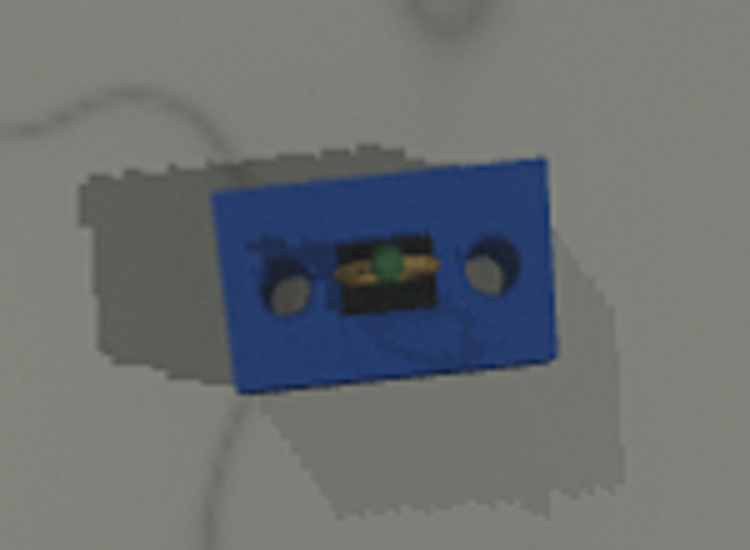

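```bash
python3 - <<'E'
from h import *
r=load("w3")
P=lambda u,v:unproj(r,(180+u/5-.4,26+v/5-.4),.036)[:2]
c=[P(*q) for q in [(213,191),(547,158),(557,357),(240,390)]]
print(np.round(c,4),np.mean(c,0)); 
for i in range(4):
    d=c[i]-c[(i+1)%4];print(np.linalg.norm(d),np.arctan2(d[1],d[0]))
h=[P(287,285),P(491,267)];d=h[0]-h[1];print(h,np.mean(h,0),np.linalg.norm(d),np.arctan2(d[1],d[0]))
# stand from w1
r=load("w1") if 0 else load("wrist1")
Q=lambda u,v,z:unproj(r,(160+u/2.6-.3,v/2.6-.3),z)[:2]
peg=[Q(124,323,.038),Q(125,412,.038)];print("pegs",peg,np.mean(peg,0))
ped=[Q(*q,.022) for q in [(96,298),(158,298),(159,436),(99,436)]];print("ped",np.round(ped,4),np.mean(ped,0))
pl=[Q(*q,.010) for q in [(44,472),(224,479),(240,6)]];print("plate",np.round(pl,4))
print("post",Q(42,158,.114),"handle",Q(725,273,.162),"lens",Q(427,170,.107))
E
```

```text
[[ 0.6102 -0.2635]
 [ 0.6165 -0.3328]
 [ 0.5775 -0.3363]
 [ 0.5707 -0.2679]] [ 0.59375364 -0.30012831]
0.06960657876265412 1.6614311769666184
0.03919936811234202 0.087858794674371
0.06872227806478597 -1.4718743400454481
0.039776327667013396 -3.031401181670427
[array([ 0.59193313, -0.27852335]), array([ 0.59550194, -0.32168745])] [ 0.59371754 -0.3001054 ] 0.04331138343382116 1.6532887362425357
pegs [array([0.46210688, 0.05717459]), array([0.46019506, 0.01475533])] [0.46115097 0.03596496]
ped [[ 0.4461  0.0683]
 [ 0.4765  0.0682]
 [ 0.4741 -0.0007]
 [ 0.4429 -0.0007]] [0.45991536 0.03376591]
plate [[ 0.4087 -0.0232]
 [ 0.5069 -0.0273]
 [ 0.5174  0.196 ]]
post [0.45091519 0.11653555] handle [0.66229748 0.07834432] lens [0.58486892 0.1134979 ]
```

```bash
python3 - <<'E'
from h import *
q=quat(0.087)
move_pose([0.595,-0.2995,0.15],q)
line_to([0.595,-0.2995,0.006],speed=0.1)
print(get_obs()["tool_pos"])
grasp(); o=get_obs();print(o["width"],o["force"],o["tool_pos"])
line_to([0.595,-0.2995,0.10],speed=0.1)
o=get_obs();print(o["width"],o["force"],o["t"],o["tool_pos"])
cam("wrist","w4");cam("side","sd4")
crop(load("sd4"),230,120,400,280,4,"sd4c")
E
```

```text
[ 0.59542839 -0.29977647  0.0068945 ]
0.4370395769295291 [-0.06117322  0.17688675  3.92600249] [ 0.59532439 -0.29968155  0.00668351]
0.440694184503126 [ 0.38087521 -0.16867473 -2.39921885] 6.7083 [ 0.59454414 -0.29923911  0.09880931]
```

View pics/w4.png

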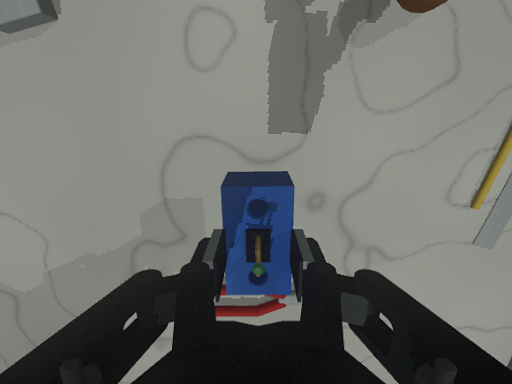

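View pics/sd4c.png

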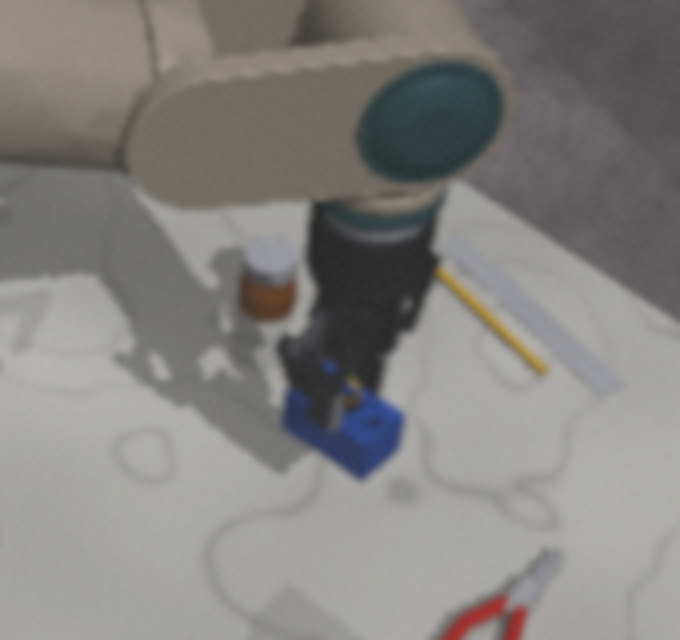

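```bash
python3 - <<'E'
from h import *
q=quat(-0.045)
move_pose([0.46,-0.09,0.14],q)
o=get_obs();print(o["tool_pos"],o["t"],R.from_quat(o["ee_rot"]).as_matrix().round(4))
r=cam("wrist","w5");cam("side","sd5");cam("scene","sc5")
crop(r,150,20,350,320,2,"w5c")
print(proj(r,[.46,.034,.022]))
E
```

```text
[ 0.46056213 -0.09060691  0.14020881] 7.8 [[ 9.99e-01  7.00e-04  4.51e-02]
 [-4.51e-02 -5.00e-04  9.99e-01]
 [ 7.00e-04 -1.00e+00 -5.00e-04]]
[[252.0403197   55.69973718]]
```

View pics/w5.png

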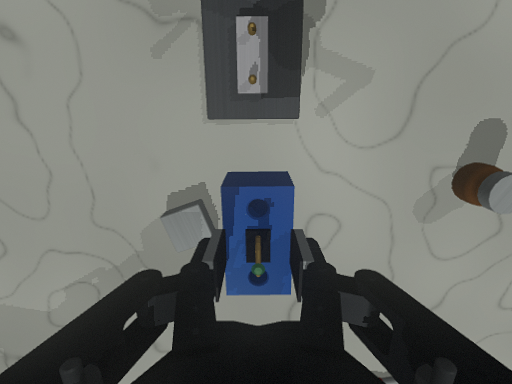

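View pics/w5c.png

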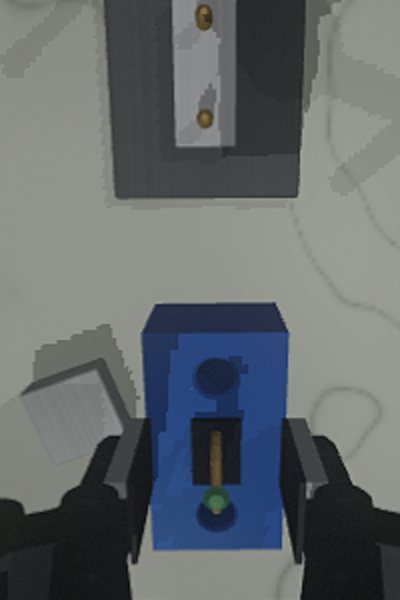

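```bash
python3 - <<'E'
from h import *
r=load("w5")
crop(r,190,0,320,125,6,"w5a"); crop(r,205,160,310,300,5,"w5b")
# subdivide with gridless enlarge; gamma
for n in("w5a","w5b"):
    i=cv2.imread(f"pics/{n}.png");i=(255*(i/255.)**.6).astype(np.uint8)
    s=6 if n=="w5a" else 5;x0,y0=(190,0) if n=="w5a" else (205,160)
    for k in range(0,i.shape[1],10*s): cv2.line(i,(k,0),(k,6),(0,255,255),1);cv2.putText(i,str(x0+k//s),(k,16),0,.35,(0,255,255),1)
    for k in range(0,i.shape[0],10*s): cv2.line(i,(0,k),(6,k),(0,255,255),1);cv2.putText(i,str(y0+k//s),(8,k+4),0,.35,(0,255,255),1)
    if i.shape[0]>600:i=i[:600] if n=="w5a" else i[50:650]
    cv2.imwrite(f"pics/{n}g.png",i); print(i.shape)
E
```

```text
(600, 780, 3)
(600, 525, 3)
```

View pics/w5ag.png

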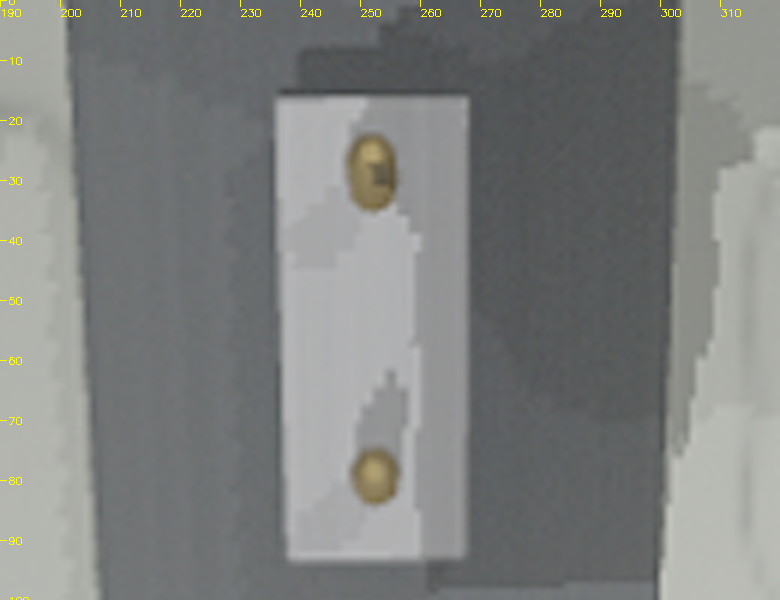

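View pics/w5bg.png

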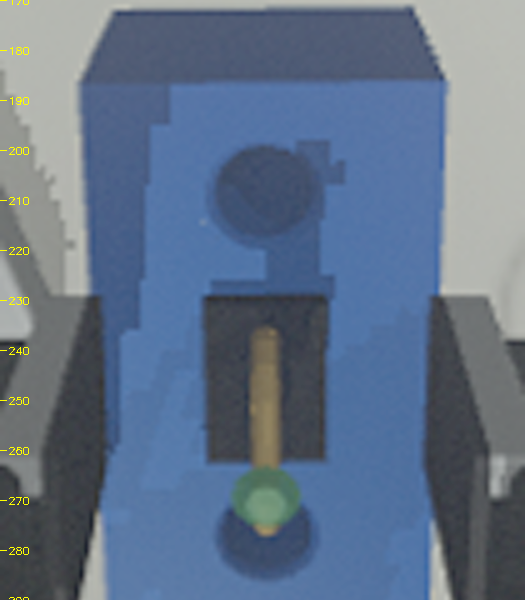

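```bash
cat > fit5.py <<'E'
from h import *
r=load("w5")
a=lambda u,v:(190+(u+.5)/6-.5,(v+.5)/6-.5)
b=lambda u,v:(205+(u+.5)/5-.5,170+(v+.5)/5-.5)
c=lambda u,v:(150+(u+.5)/2-.5,20+(v+.5)/2-.5)
ped3=np.array([[-15,34,22],[15,34,22],[15,-34,22],[-15,-34,22]])/1e3
ped2=np.array([a(276,97),a(469,96),a(467,558),a(288,560)])
hol3=np.array([[-20,35,36],[20,35,36],[-20,35,0],[20,35,0],[-20,-35,36],[20,-35,36]])/1e3
hol2=np.array([b(80,82),b(446,80),b(115,11),b(412,9),c(153,549),c(281,548)])
def T(p,P): return P@R.from_euler("zyx",[p[3],p[5],p[4]]).as_matrix().T+p[:3]
fs=lambda p:(proj(r,T([p[0],p[1],0,p[2],0,0],ped3))-ped2).ravel()
s=least_squares(fs,[.46,.034,-.045]);print("stand",s.x.round(4),s.fun.round(2))
for f in (4,6):
    fh=lambda p:(proj(r,T(list(p)+[0]*(6-len(p)),hol3))-hol2).ravel()
    h=least_squares(fh,[.46,-.09,.134,-.045,0,0][:f]);print("holder",h.x.round(4),h.fun.round(2))
    e=h.x[:2]-s.x[:2];y=s.x[2];print("rel",e,"stand frame",np.array([[np.cos(y),np.sin(y)],[-np.sin(y),np.cos(y)]])@e)
# pegs check
for sy in(22,-22):
    for z in(.022,.038): print(proj(r,T([s.x[0],s.x[1],0,s.x[2],0,0],np.array([[0,sy/1e3,z]]))))
print("pegs obs",a(372,172),a(375,476))
print("hole pred",proj(r,T(h.x,np.array([[0,.022,.036],[0,0,.036],[0,-.022,.036]]))),"obs",b(266,196),b(266,378))
E
python3 fit5.py
```

```text
stand [ 0.4601  0.0342 -0.0404] [ 0.12  0.28 -0.13  0.23 -0.08 -0.23  0.09 -0.36]
holder [ 0.4594 -0.0908  0.1331 -0.0388] [-0.09  0.51  0.24  0.32 -0.06 -0.33 -0.04 -0.41 -0.08 -0.12 -0.01 -0.13]
rel [-0.00061532 -0.124944  ] stand frame [ 0.00443248 -0.12486687]
holder [ 0.4595 -0.0912  0.1328 -0.0383 -0.0119 -0.0015] [ 0.01  0.11  0.03 -0.08  0.12  0.02 -0.1  -0.07 -0.1  -0.02  0.03  0.03]
rel [-0.00057821 -0.1253392 ] stand frame [ 0.00448553 -0.12526024]
[[251.81714832  30.20666859]]
[[251.47597272  25.21185802]]
[[252.36328786  79.70937518]]
[[252.07158943  77.96746462]]
pegs obs (251.58333333333334, 28.25) (252.08333333333334, 78.91666666666667)
hole pred [[257.4139175  208.18114969]
 [257.74000982 243.54497064]
 [258.04001233 276.05054316]] obs (257.8, 208.8) (257.8, 245.2)
```

```bash
python3 - <<'E'
from h import *
q=quat(-0.045)
line_to([0.4606,0.0351,0.14],speed=0.12)
line_to([0.4606,0.0351,0.058],speed=0.08)
o=get_obs();print(o["tool_pos"],o["tool_pos"]-[0.46056213,-0.09060691,0.14020881],o["t"],o["force"])
cam("wrist","w6");r=cam("side","sd6");r2=cam("scene","sc6")
crop(r,150,140,250,240,6,"sd6c");crop(r2,230,120,350,220,6,"sc6c")
E
```

```text
[0.46107267 0.03511907 0.05866076] [ 0.00051054  0.12572598 -0.08154805] 10.3167 [-0.74782262 -0.90584549 -2.67514118]
```

View pics/w6.png

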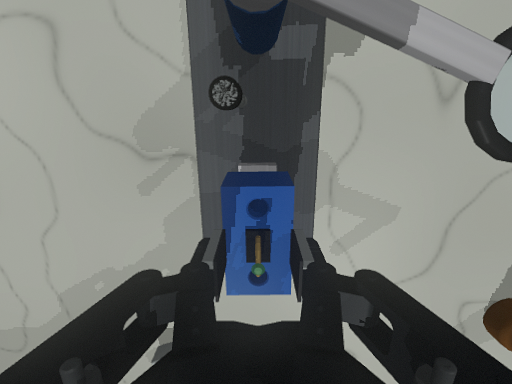

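View pics/sd6c.png

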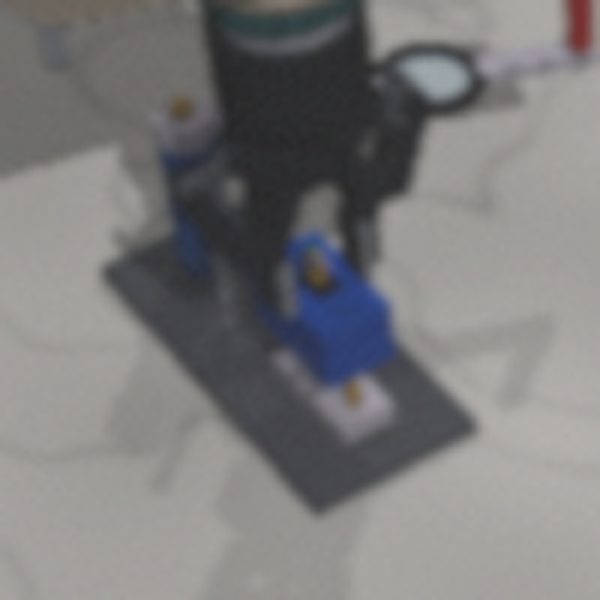

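View pics/sc6c.png

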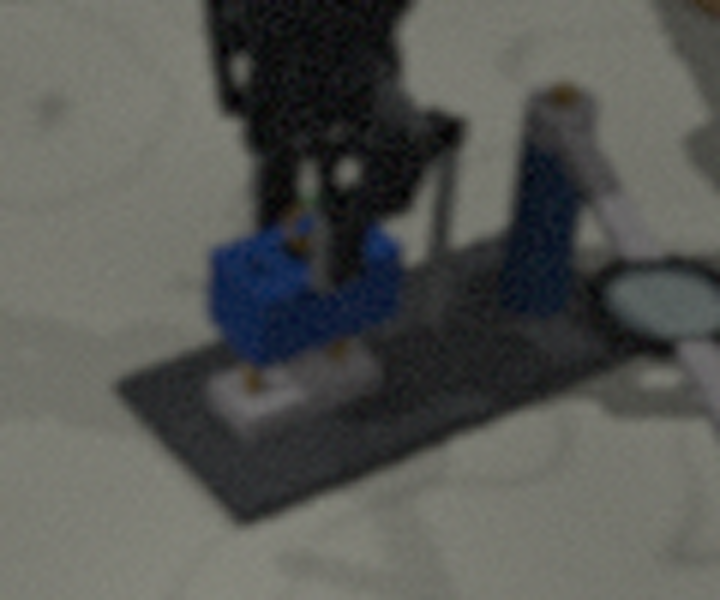

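```bash
python3 - <<'E'
from h import *
r=load("w6")
x0,y0=190,70
crop(r,x0,y0,x0+130,y0+125,6,"w6c")
E
```

```text
(no output)
```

View pics/w6c.png

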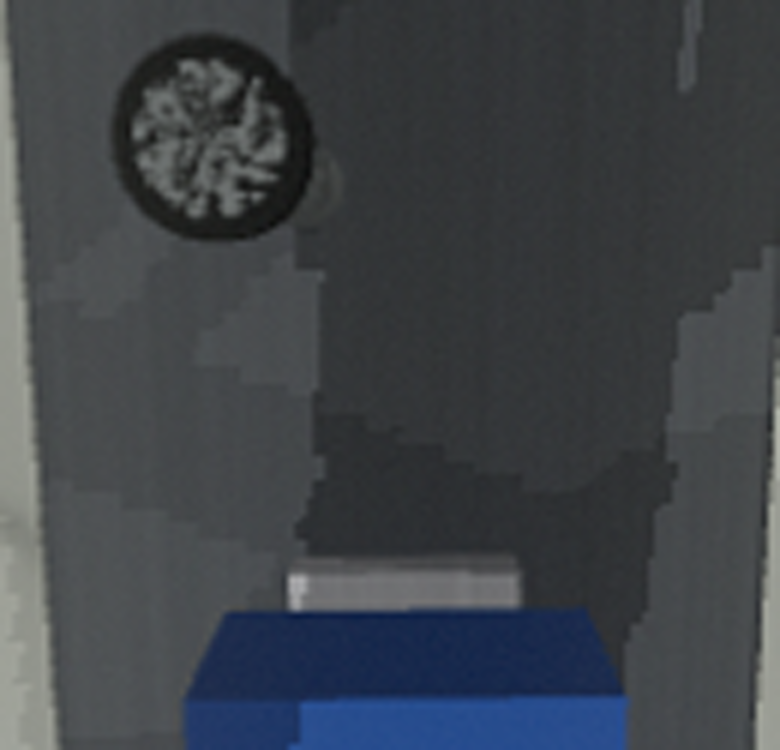

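```bash
python3 - <<'E'
from h import *
r=load("w6")
f=lambda u,v:(190+(u+.5)/6-.5,70+(v+.5)/6-.5)
L=unproj(r,f(289,573),.022)[:2];Rr=unproj(r,f(519,572),.022)[:2]
yw=np.arctan2(*(Rr-L)[::-1]);rot=np.array([[np.cos(yw),-np.sin(yw)],[np.sin(yw),np.cos(yw)]])
print(L,Rr,np.linalg.norm(Rr-L),yw,"seat",(L+Rr)/2-rot@[0,.034])
print("post",unproj(r,f(213,137),.114))
o=get_obs();print("holder est",o["tool_pos"][:2]+np.array([.4594-.46056,-.0910+.09061]))
E
```

```text
[0.44601893 0.0687089 ] [0.47593011 0.06743458] 0.029938309992975278 -0.042577746242896064 seat [0.45952731 0.03410255]
post [0.45065234 0.1169922  0.114     ]
holder est [0.45976103 0.03470497]
```

```bash
python3 - <<'E'
from h import *
for z in [.048,.042,.038,.034,.031,.0295,.0285]:
    line_to([0.4604,0.0348,z],speed=0.04)
    o=get_obs();print(z,o["tool_pos"].round(4),o["force"].round(1),o["torque"].round(2),round(o["t"],2))
    if abs(o["force"][2])>25: break
E
```

```text
0.048 [0.4601 0.0348 0.0475] [ 0.4  0.3 -1.5] [ 0.02 -0.02  0.02] 10.87
0.042 [0.4601 0.0348 0.0416] [ 0.8  0.1 -2.5] [-0.   -0.02  0.  ] 11.17
0.038 [0.4602 0.0348 0.0377] [ 0.1  0.9 -2.4] [ 0.03  0.02 -0.01] 11.42
0.034 [0.4601 0.0348 0.0336] [-0.3 -0.1 -0.9] [-0.02 -0.05  0.07] 11.67
0.031 [0.4602 0.0348 0.0308] [-0.1  0.3 -2.2] [-0.   -0.01 -0.04] 11.92
0.0295 [0.4603 0.0348 0.0294] [ 0.4  0.4 -3.4] [ 0.04 -0.01 -0.01] 12.17
0.0285 [0.4606 0.0348 0.0287] [-0.  -0.1 -1.5] [ 0.01 -0.09  0.01] 12.42
```

```bash
python3 - <<'E'
from h import *
for z in [.0275,.0265,.0255,.0245]:
    line_to([0.4604,0.0348,z],speed=0.03); pause(.2)
    o=get_obs();print(z,o["tool_pos"].round(4),o["force"].round(1),o["torque"].round(2),round(o["t"],2))
    if o["force"][2]>6: break
r=cam("side","sd7");crop(r,150,140,250,240,6,"sd7c");r=cam("scene","sc7");crop(r,230,120,350,220,6,"sc7c")
E
```

```text
0.0275 [0.4607 0.0348 0.0286] [-3.8 -0.3  7. ] [0.   0.73 0.02] 12.87
```

View pics/sc7c.png

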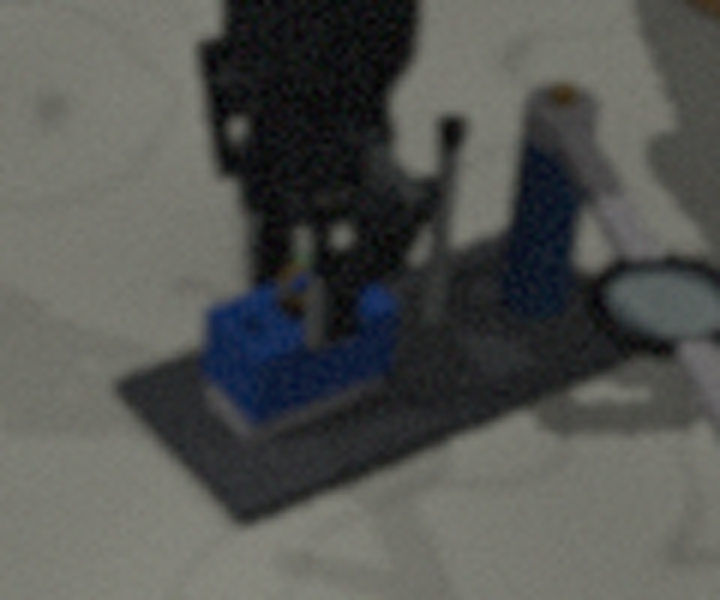

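```bash
python3 - <<'E'
from h import *
let_go();pause(.3)
o=get_obs();print(o["tool_pos"].round(4),o["force"].round(1),o["width"])
line_to([0.4604,0.0348,0.24],speed=0.12)
cam("wrist","w8");r=cam("side","sd8");crop(r,150,140,250,240,6,"sd8c")
move_pose([0.46,-0.09,0.24],quat(-0.045))
r=cam("wrist","w9");print(proj(r,[.46,.034,.058]),get_obs()["t"]);
E
```

```text
[0.4604 0.0348 0.0275] [ 0.1  0.  -0.4] 0.9985994558798017
[[253.62815443  66.04029403]] 16.4417
```

View pics/w9.png

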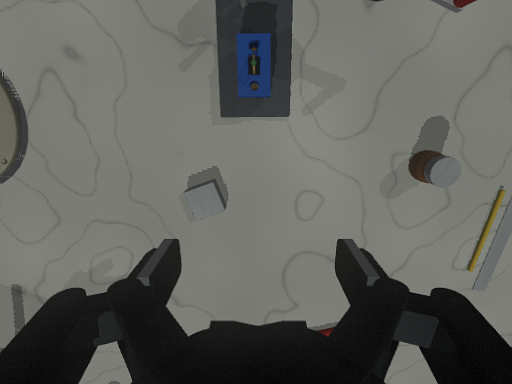

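View pics/sd8c.png

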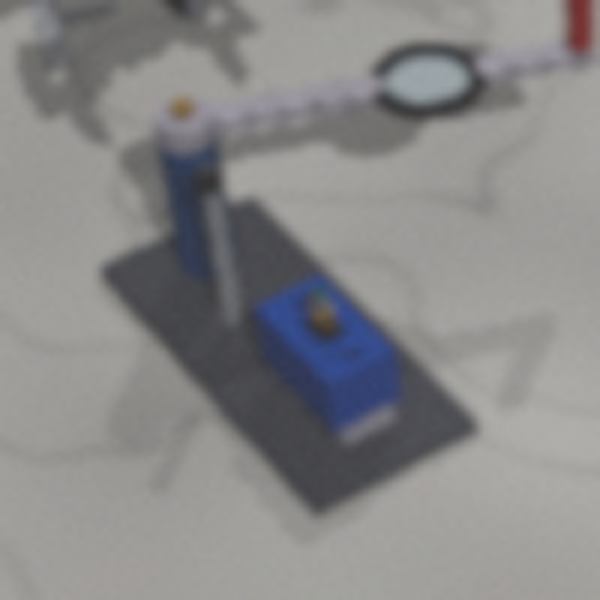

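```bash
python3 - <<'E'
from h import *
move_pose([0.662,0.078,0.23],quat(1.157))
o=get_obs();print(o["tool_pos"],o["joint_positions"].round(2),o["t"])
r=cam("wrist","w10")
for z in(.112,.137,.162): print(proj(r,[.662,.078,z]))
E
```

```text
[0.66170433 0.07799746 0.23046942] [ 0.06  0.46  0.87 -0.    1.81 -1.09] 17.4667
[[259.11614501 180.61784583]]
[[259.20115821 186.96971957]]
[[259.30246094 194.54193778]]
```

View pics/w10.png

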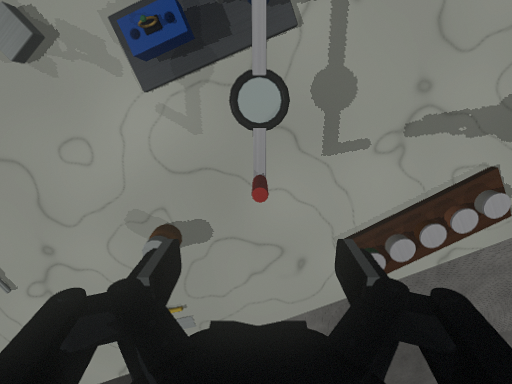

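```bash
python3 - <<'E'
from h import *
line_to([0.662,0.078,0.126],speed=0.1)
grasp();o=get_obs();print(o["width"],o["force"].round(1),o["tool_pos"].round(4))
piv=np.array([.4652,.1642]);th0=-0.413
for a in np.arange(.1,1.01,.1):
    th=th0-a; p=piv+.215*np.array([np.cos(th),np.sin(th)])
    line_to([*p,0.126],quat(th+np.pi/2),speed=0.1)
    o=get_obs();print(round(a,2),(o["tool_pos"][:2]-p).round(4),o["force"].round(1),o["torque"].round(2),round(o["width"],3),round(o["t"],2))
    if np.linalg.norm(o["force"])>35: break
cam("wrist","w11")
E
```

```text
0.1508660653530921 [1.3 2.  1.4] [0.6622 0.0784 0.1263]
0.1 [-0.      0.0003] [-0.3  3.9  3.4] [0.54 0.17 0.04] 0.149 19.74
0.2 [0.0001 0.0006] [-1.1  4.1  4.1] [0.63 0.26 0.03] 0.152 20.11
0.3 [0.     0.0006] [-0.2  4.5  3.6] [0.81 0.22 0.04] 0.151 20.48
0.4 [0.0001 0.0007] [-0.9  5.8  4.5] [0.93 0.16 0.08] 0.151 20.84
0.5 [0.0002 0.0008] [-0.1  5.4  3.9] [1.07 0.06 0.04] 0.153 21.21
0.6 [0.0003 0.0009] [0.6 5.9 3.3] [ 1.07 -0.05  0.09] 0.15 21.57
0.7 [0.0004 0.001 ] [0.2 6.4 3.3] [ 1.11 -0.14  0.03] 0.151 21.94
0.8 [0.0005 0.0011] [1.4 7.1 2.7] [ 1.21 -0.33  0.03] 0.147 22.31
0.9 [0.0006 0.0011] [2.6 7.9 1.6] [ 1.22 -0.45  0.04] 0.149 22.68
1.0 [0.0008 0.0011] [3.3 7.4 1.6] [ 1.31 -0.6   0.1 ] 0.151 23.04
```

View pics/w11.png

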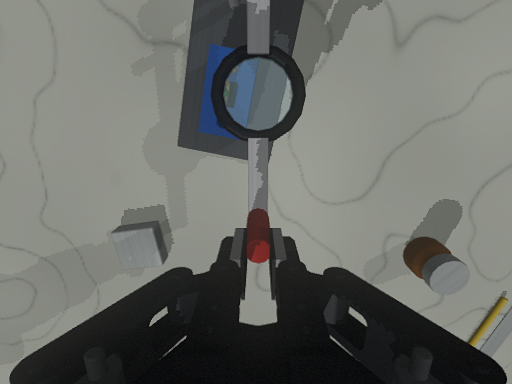

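```bash
python3 - <<'E'
from h import *
piv=np.array([.4652,.1642]);th0=-0.413
for a in [1.05,1.1,1.14,1.16,1.18,1.19,1.2,1.21,1.22,1.23]:
    th=th0-a; p=piv+.215*np.array([np.cos(th),np.sin(th)])
    line_to([*p,0.126],quat(th+np.pi/2),speed=0.05)
    pause(.15);o=get_obs();v=o["tool_pos"][:2]-piv
    print(a,"ang",(th0-np.arctan2(v[1],v[0])).round(4),np.linalg.norm(v).round(4),o["force"].round(1),o["torque"].round(2),round(o["width"],3),round(o["t"],2))
    if np.linalg.norm(o["force"][:2])>18: break
cam("wrist","w12");cam("scene","sc12");r=cam("side","sd12");crop(r,130,120,270,240,5,"sd12c")
E
```

```text
1.05 ang 1.0442 0.214 [4.3 8.3 2.3] [ 1.31 -0.57  0.08] 0.148 23.61
1.1 ang 1.0942 0.2139 [4.2 7.6 1.3] [ 1.32 -0.74  0.07] 0.152 24.12
1.14 ang 1.134 0.2139 [4.4 7.8 0.8] [ 1.29 -0.83  0.07] 0.15 24.6
1.16 ang 1.1539 0.2139 [4.9 8.  1.2] [ 1.26 -0.86  0.03] 0.152 25.0
1.18 ang 1.174 0.2139 [5.  8.3 1. ] [ 1.28 -0.88  0.04] 0.145 25.4
1.19 ang 1.1836 0.2139 [5.9 7.4 1.4] [ 1.26 -0.94  0.02] 0.15 25.8
1.2 ang 1.1936 0.2139 [6.2 8.6 0.3] [ 1.31 -0.97  0.03] 0.154 26.2
1.21 ang 1.1977 0.2138 [13.2  8.  -4.3] [ 1.3  -2.23  0.03] 0.15 26.6
1.22 ang 1.2015 0.2138 [21.3  6.  -7.1] [ 1.19 -3.56  0.12] 0.149 27.0
```

View pics/w12.png

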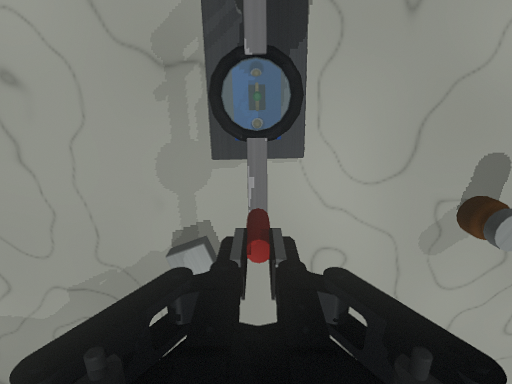

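View pics/sd12c.png

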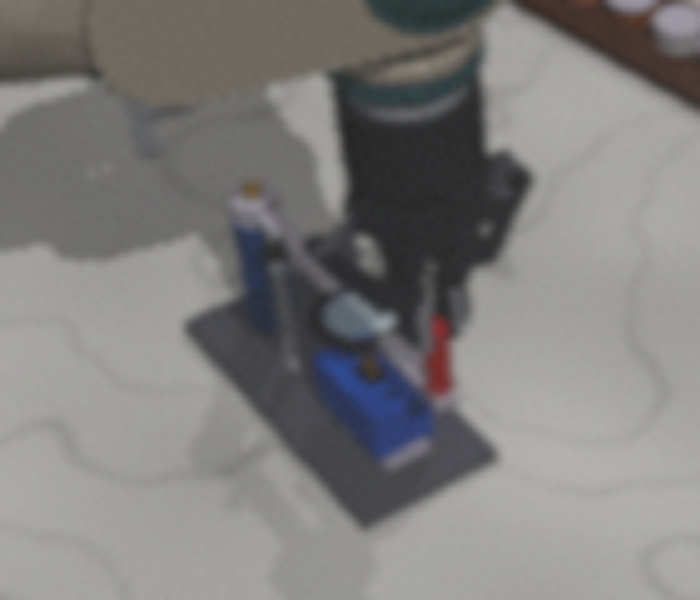

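```bash
python3 - <<'E'
from h import *
pause(.6);o=get_obs();print(o["force"].round(1),o["tool_pos"].round(4),abs(o["qvel"]).max(),o["width"],o["t"])
print(close_job())
E
```

```text
[21.1  6.9 -8.2] [ 0.4559 -0.0494  0.1265] 0.001471462367856282 0.14947473274191 27.75
the job is handed in; nothing more can be done
None
```

The job is handed in after about 28 s: the ring holder is home on both pegs and released, and the gripper is holding the loupe arm at its stop.

- **Holder:** I lowered it in the grip until it met the pedestal with about 7 N. The tool was then within about 0.5 mm of the height predicted for a fully seated holder. Pictures after I let go show it upright on the pedestal, with the pegs visible in the holes. I judged its final position from these pictures and the contact height, not from a new measured fit.
- **Loupe arm:** I gripped the red handle and swung it round. The force rose sharply at about 1.20 rad, which is the stop. Pressed there, the wrist reads about 22 N sideways. The last check showed the arm at rest, with joint speeds below 0.002 rad/s and the handle still in the grip. The last wrist picture shows the lens centred over the ring.
- **Bystanders:** The jar, the steel block and the pliers were not touched in any move. I did not measure their positions again at the end.
- **Disagreements:** The cameras differed by up to 4 mm on where the holder first stood. I therefore aligned it to the pegs with the wrist camera alone, where two fits agreed to about 0.6 mm. No check failed.

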